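# Change the racks in the slide dryer

## Task

Raise the dryer's lift by its knob, tooth by tooth, until the pawl holds it on the top tooth, then change the load: stand every dry rack (blue handle) upright in the steel tray and every damp rack (pink handle) flat on the lift's platform, leaving in any that is still damp. Then lift the pawl out with its red thumb pad so that the loaded lift sinks fully home into the well, and leave the other things on the bench alone.

Things in the scene. Friction and masses are not known exactly. Their poses are not given: they have to be found in the camera images.
- dryer: bench slide dryer, fixed, white, with an open-topped steel well (inside 114 mm along x, 250 along y, rim 110 mm above the bench). Origin: on the bench under the middle of the well; x points from the front panel to the column behind the well, y along the row of rack places. The column (186 mm high, at x = +107 mm) guides the lift's toothed rail and carries the pawl
- lift (a joint): height of the lift (platform, toothed rail and knob) in m: 0 = down in the well, limit 0.108. Five teeth at 20 mm pitch: the pawl holds it at 0.020 .. 0.100 (top tooth; raise it to about 0.105 until the pawl snaps in, let go and it settles to 0.100). Raising takes 10 to 20 N, slowly; it is damped and sinks by itself at about 0.1 m/s while the pawl is held out
- platform (a point): centre of the platform's top face, axes as the dryer's; 20 mm above the bench when down, 120 on the top tooth. Platform 100 (x) x 236 mm (y) inside a gallery 12 mm high. Its four rack places, marked off by black lines, are centred at y = -87, -29, +29, +87 mm; a rack stands there with its x along the dryer's x, either way round
- lift_knob (a point): middle of the neck of the black knob on top of the rail, behind the well: neck 22 mm thick, 37 mm high, with a cap 34 mm across and 8 mm high on it (its top 26 mm above this point). Moves with the lift; 214 mm above the bench when down
- pawl (a joint): angle of the sprung pawl in rad: 0 = in the teeth, above 0.22 = clear of the teeth, limit 0.5. Pressing its red thumb pad down swings it out; the spring returns it
- pawl_pad (a point): centre of the top face of the pawl's red round thumb pad, 30 mm across, 155 mm above the bench, 95 mm to the side (dryer's +y) of the rail. 18 mm down frees the teeth (2 to 5 N); press it 22 to 30 mm and hold until the lift is down
- dry1: white slide rack, 86 (x) x 48 (y) x 64 mm high, 0.09 to 0.18 kg; its body with slides is 30 mm high, above it a bail: a bar along x, 86 long, 12 wide, 12 high, mid-height 58 mm above the underside, on uprights at x = +-40 mm. Origin: centre of underside, z up. BLUE bar and end cards: indicator says dry. In the dryer at the start (may be absent)
- dry2: white slide rack, 86 (x) x 48 (y) x 64 mm high, 0.09 to 0.18 kg; its body with slides is 30 mm high, above it a bail: a bar along x, 86 long, 12 wide, 12 high, mid-height 58 mm above the underside, on uprights at x = +-40 mm. Origin: centre of underside, z up. BLUE bar and end cards: indicator says dry. In the dryer at the start (may be absent)
- dry3: white slide rack, 86 (x) x 48 (y) x 64 mm high, 0.09 to 0.18 kg; its body with slides is 30 mm high, above it a bail: a bar along x, 86 long, 12 wide, 12 high, mid-height 58 mm above the underside, on uprights at x = +-40 mm. Origin: centre of underside, z up. BLUE bar and end cards: indicator says dry. In the dryer at the start (may be absent)
- damp0: white slide rack, 86 (x) x 48 (y) x 64 mm high, 0.09 to 0.18 kg; its body with slides is 30 mm high, above it a bail: a bar along x, 86 long, 12 wide, 12 high, mid-height 58 mm above the underside, on uprights at x = +-40 mm. Origin: centre of underside, z up. PINK bar and end cards: still damp. In the dryer at the start (may be absent)
- damp1: white slide rack, 86 (x) x 48 (y) x 64 mm high, 0.09 to 0.18 kg; its body with slides is 30 mm high, above it a bail: a bar along x, 86 long, 12 wide, 12 high, mid-height 58 mm above the underside, on uprights at x = +-40 mm. Origin: centre of underside, z up. PINK bar and end cards: damp. On the mat at the start (may be absent)
- damp2: white slide rack, 86 (x) x 48 (y) x 64 mm high, 0.09 to 0.18 kg; its body with slides is 30 mm high, above it a bail: a bar along x, 86 long, 12 wide, 12 high, mid-height 58 mm above the underside, on uprights at x = +-40 mm. Origin: centre of underside, z up. PINK bar and end cards: damp. On the mat at the start (may be absent)
- damp3: white slide rack, 86 (x) x 48 (y) x 64 mm high, 0.09 to 0.18 kg; its body with slides is 30 mm high, above it a bail: a bar along x, 86 long, 12 wide, 12 high, mid-height 58 mm above the underside, on uprights at x = +-40 mm. Origin: centre of underside, z up. PINK bar and end cards: damp. On the mat at the start (may be absent)
- out_tray: steel tray for finished racks, fixed, outside 133 (x) x 228 (y) x 18 mm, walls and floor 4 mm; left or right of the dryer. Origin: centre of its underside. Three racks stand in it side by side along y (70 mm apart), their x along the tray's x
- mat: flat teal waiting mat, fixed, 190 (x) x 236 (y) x 3 mm, on the other side of the dryer. Origin: centre of its underside
- jar: bystander: clear specimen jar with orange cap, 58 mm across, 68 mm high
- oil: bystander: amber bottle, 38 mm across, 80 mm high
- carton: bystander: small white and blue carton, 70 x 50 x 40 mm
- ocarton: bystander: small white and orange carton, 60 x 60 x 32 mm
- mailer: bystander: blue slide mailer, 88 x 34 x 16 mm
- beaker: bystander: empty glass beaker, 68 mm across, 85 mm high
Things that resemble listed ones, but are neither listed nor needed, are in the scene too. What is shaped like the dry3 but green or yellow is not meant.

How it is judged:
On the way, in this order (a step that is already met when the one before it is completed fails the run):
1. the lift is up on its top tooth, held by the pawl and let go (value of joint lift above 0.09 m and contact force between the fingers and anything else below 0.5 N), for 0.3 s.
2. with the lift still on the top tooth, all dry racks stand in the steel tray and all damp racks on the platform (value of joint lift above 0.09 m and x of dry1 in the frame of out_tray between -0.04 and 0.04 m and y of dry1 in the frame of out_tray between -0.095 and 0.095 m and z of dry1 in the frame of out_tray between -0.002 and 0.012 m and angle between each of dry1, dry2, dry3, damp0, damp1, damp2, damp3's own z axis and vertical below 0.12 rad and x of dry2 in the frame of out_tray between -0.04 and 0.04 m and y of dry2 in the frame of out_tray between -0.095 and 0.095 m and z of dry2 in the frame of out_tray between -0.002 and 0.012 m and x of dry3 in the frame of out_tray between -0.04 and 0.04 m and y of dry3 in the frame of out_tray between -0.095 and 0.095 m and z of dry3 in the frame of out_tray between -0.002 and 0.012 m and x of damp0 in the frame of platform between -0.015 and 0.015 m and y of damp0 in the frame of platform between -0.102 and 0.102 m and z of damp0 in the frame of platform between -0.006 and 0.008 m and x of damp1 in the frame of platform between -0.015 and 0.015 m and y of damp1 in the frame of platform between -0.102 and 0.102 m and z of damp1 in the frame of platform between -0.006 and 0.008 m and x of damp2 in the frame of platform between -0.015 and 0.015 m and y of damp2 in the frame of platform between -0.102 and 0.102 m and z of damp2 in the frame of platform between -0.006 and 0.008 m and x of damp3 in the frame of platform between -0.015 and 0.015 m and y of damp3 in the frame of platform between -0.102 and 0.102 m and z of damp3 in the frame of platform between -0.006 and 0.008 m), for 0.3 s.
3. the pawl is released and the lift has sunk fully home with the damp racks on it (value of joint lift below 0.005 m and x of damp0 in the frame of platform between -0.015 and 0.015 m and y of damp0 in the frame of platform between -0.102 and 0.102 m and z of damp0 in the frame of platform between -0.006 and 0.008 m and angle between each of damp0, damp1, damp2, damp3's own z axis and vertical below 0.12 rad and x of damp1 in the frame of platform between -0.015 and 0.015 m and y of damp1 in the frame of platform between -0.102 and 0.102 m and z of damp1 in the frame of platform between -0.006 and 0.008 m and x of damp2 in the frame of platform between -0.015 and 0.015 m and y of damp2 in the frame of platform between -0.102 and 0.102 m and z of damp2 in the frame of platform between -0.006 and 0.008 m and x of damp3 in the frame of platform between -0.015 and 0.015 m and y of damp3 in the frame of platform between -0.102 and 0.102 m and z of damp3 in the frame of platform between -0.006 and 0.008 m), for 0.3 s.
At the end, for the whole second after the job is handed in: the lift is down (within 5 mm) with the pawl sprung back; every damp rack stands on the platform inside its gallery (upright within 7 degrees, not riding on the gallery), every dry rack stands upright and flat inside the steel tray, all at rest; no bystander was moved more than 40 mm (all of step 3 and x of dry1 in the frame of out_tray between -0.04 and 0.04 m and y of dry1 in the frame of out_tray between -0.095 and 0.095 m and z of dry1 in the frame of out_tray between -0.002 and 0.012 m and angle between each of dry1, dry2, dry3's own z axis and vertical below 0.12 rad and x of dry2 in the frame of out_tray between -0.04 and 0.04 m and y of dry2 in the frame of out_tray between -0.095 and 0.095 m and z of dry2 in the frame of out_tray between -0.002 and 0.012 m and x of dry3 in the frame of out_tray between -0.04 and 0.04 m and y of dry3 in the frame of out_tray between -0.095 and 0.095 m and z of dry3 in the frame of out_tray between -0.002 and 0.012 m and linear speed of each of dry1, dry2, dry3, damp0, damp1, damp2, damp3 below 0.03 m/s and value of joint pawl below 0.08 rad); the robot touches nothing.
It fails at once if a bystander (jar, bottle, cartons, mailer, beaker) is knocked over or moved more than 40 mm (distance of any of jar, oil, carton, ocarton, mailer, beaker from where it was at the start of the episode above 0.04 m).
Of dry1, dry2, dry3, damp0 only 3 to 4 are there at a start; the rules pass over those that are not, and their reading is None.
Of damp1, damp2, damp3 only 2 to 3 are there at a start; the rules pass over those that are not, and their reading is None.
At some moment in a run one of damp1, damp2, damp3 may be knocked a few centimetres aside while the robot is not near it.
Once in a run the grip may slacken for a moment while it holds something.
It also fails if it takes over 210 s, if anything falls off the work surface, if the arm or the gripper's body presses on something with over 40 N, if the wrist force passes 120 N, or if a joint passes its speed limit or range.

## Robot

A 7-joint arm with a two-finger parallel gripper is mounted at the origin on the work surface. World frame = base frame: x ahead of the robot, y to its left, z up, the work surface at z = 0. Lengths are in m, angles in rad, forces in N, time in s.
With the tool pointing down it reaches from about 0.4 to 0.875 m from the base axis. Payload 19.3 kg.
Tool frame: the origin (TCP) lies midway between the tips of the shut fingers; the grasp point (between the pads) lies 19 mm behind it; z points along the fingers, y is the line along which they close (so a half turn about z gives the same grasp; the last joint's range is limited). The gripper opens to 85 mm and grips with 20 to 120 N. Pads are 22 mm wide; open, the fingers measure 114 mm over their backs; the gripper's body (76 mm by 85 mm) begins 54 mm behind the grasp point. The pads swing forward as they close: fully open they stand 13 mm farther back than shut.
Start: joints at [1.22, 0.521, -0.036, 1.599, 0.021, 1.021, -0.113], TCP at [0.173, -0.601, 0.231] pointing down, gripper open.
Joint ranges: [-2.91, 2.91], [-0.3, 2.13], [-1.5, 1.42], [0.17, 2.43], [-1.26, 4.41], [0.16, 1.93], [-2.52, 2.52]. Speed limits (rad/s): [1.89, 1.89, 2.39, 2.39, 3.01, 3.01, 3.01].

## Interface

Orientations are given as [roll, pitch, yaw] about the fixed x, y, z axes, in that order (R = Rz(yaw) Ry(pitch) Rx(roll)).
In Python, from workcell import telemetry, grab_frame, calibration, bot, outline_of, landmark_of gives the robot as it stands. The module is installed in compiled form; this text tells all that it offers.
- The arm moves only by the shell command python3 -m inch 'ROWS' [FORCE]. ROWS is JSON, a list of rows, each a list of 7 numbers: the shift along the tool's x, y, z in m, then the turn, a rotation vector about the tool's x, y, z in rad, then the closure, from 0 (fully open) to 1 (shut). A call has 1 to 5 rows; each row shifts and turns the commanded pose from where the row before left it, along the tool's axes as they then stand; what a row does not reach is not made up. A row lasts 1/10 s, in which the tool goes at most 50 mm and 8.59 degrees, less where a joint would pass 70% of its speed; a pose out of reach is approached as far as the arm can. A call is refused whole if a number of a shift passes 0.05 or a number of a turn 0.15, either way. A call with a gripper value outside its range is refused whole. The fingers move at their own pace and stop on an object; FORCE is the grip in N (left out, the last holds). Time passes only in rows, so rows that do not move let the fingers close. It gives the time, the measured TCP pose, the force, the opening and the grip force at its end, in the units of the state.
- telemetry.observe(): the state, without advancing time (a new reading comes with each control period).
- grab_frame(name): name is "scene" or "top" or "wrist"; returns the picture (480x640x3 uint8, red, green, blue); there is no depth.
- calibration(name): a dict with "fovy" (degrees; the focal length in pixels is half the picture's height over the tangent of half this angle, whatever the lens; pixels are square), "cx", "cy" (the principal point, pixels), "pose" (4x4, takes a point from camera to world coordinates). Camera axes: x right, y down, z forward; pixel columns grow to the right and rows downward; lengths in m; the calibration is good to about 2 mm. A picture is of the moment at which its call begins: read the wrist's pose just before it. calibration takes no time and is no camera call; for the wrist camera it gives the pose at the moment of the call.
- bot.job_done(): hands the job in; it is judged then, once.
Trained networks look in the newest picture that a camera, given by its name, has taken for a name from the list of things; names that differ only in an ending like _2 or _b are one class to them, and where a whole thing is asked for, a point or a joint stands for the part that bears it (a point fixed in the world has none). Each returns a list of dicts, best first, with "score" (0 to 1); they miss things now and then, are a little off and sometimes report something else, mostly with a low value. They report only what shows in the picture. A call takes as long as a camera call. They do not tell look-alikes from the thing itself.
- outline_of(label, camera): "region" (480x640 bool, what is visible of it) and "rect" ([left, top, right, bottom] in pixels, round what is visible of it).
- landmark_of(label, camera): "xy" ([column, row] in pixels: a listed point, or the origin of a listed thing).
The state is a dict: "clock": time; "qpos": joint angles; "qd": joint speeds; "joint_efforts": joint torques, N m; "position": TCP position; "tool_rot": TCP orientation; "force": force on the tool from outside, world axes, zero at the start; "moment": the same for the moment, N m; "grip_width": finger opening in m; "finger_force": force on a finger pad.
Only numpy, scipy, OpenCV 4.12 (cv2) and the standard library are available. Lean on these libraries where they do the work, as an engineer would, in place of code of your own. Each camera call takes 0.05 s, during which the arm holds its last target. There are 200 camera calls.

## Working session

There is one attempt and no reset: what is moved stays moved. The work goes in short steps, Python scripts to look and compute and a shell command to move; the robot and the scene stay as the last step left them, time stands still between calls to the robot, and variables do not carry over. Pictures are saved under pics/ and viewed, at most 15 in all, crops included, and the job is handed in when it is done.

```bash
mkdir -p pics
cat > h.py <<'E'
import numpy as np, cv2
from workcell import telemetry, grab_frame, calibration, bot, outline_of, landmark_of
def ray(cam,uv,cal=None):
    c=cal or calibration(cam); f=240/np.tan(np.radians(c["fovy"])/2); P=np.array(c["pose"])
    d=P[:3,:3]@np.array([(uv[0]-c["cx"])/f,(uv[1]-c["cy"])/f,1]); return P[:3,3],d
def at(cam,uv,z,cal=None):
    o,d=ray(cam,uv,cal); return o+d*(z-o[2])/d[2]
def proj(cam,p,cal=None):
    c=cal or calibration(cam); f=240/np.tan(np.radians(c["fovy"])/2); P=np.array(c["pose"])
    q=P[:3,:3].T@(np.array(p)-P[:3,3]); return np.array([c["cx"]+f*q[0]/q[2],c["cy"]+f*q[1]/q[2]])
def save(cam,name):
    im=grab_frame(cam); cv2.imwrite("pics/"+name,im[:,:,::-1]); return im
E
python3 - <<'E'
from h import *
np.set_printoptions(precision=3,suppress=True)
print(telemetry.observe())
for c in ["scene","top"]:
    k=calibration(c); print(c,k["fovy"],k["cx"],k["cy"],np.array(k["pose"]))
    save(c,c+"0.png")
    for l in ["dryer","platform","lift_knob","pawl_pad","dry1","damp1","out_tray","mat","jar","oil","carton","ocarton","mailer","beaker"]:
        for r in landmark_of(l,c)[:8]: print(l,np.round(r["xy"]),round(r["score"],2),end="; ")
        print()
E
```

```text
{'clock': 0.0, 'qpos': array([ 1.22 ,  0.522, -0.036,  1.6  ,  0.021,  1.021, -0.113]), 'qd': array([ 0.001, -0.   , -0.001,  0.   ,  0.001, -0.001,  0.   ]), 'joint_efforts': array([ -0.001, -92.711,   1.98 , -36.993,   0.018,   0.008,  -0.   ]), 'position': array([ 0.173, -0.6  ,  0.231]), 'tool_rot': array([-3.14 ,  0.   ,  0.281]), 'force': array([0.304, 0.801, 0.207]), 'moment': array([ 0.031, -0.01 ,  0.049]), 'finger_force': 0.0, 'grip_width': 0.08543564363772346}
scene 49.77365104896019 323.57867654404475 242.12839128991612 [[ 0.82   0.371 -0.435  1.017]
 [ 0.572 -0.559  0.6   -0.794]
 [-0.021 -0.741 -0.671  1.006]
 [ 0.     0.     0.     1.   ]]
dryer [386. 242.] 0.74; dryer [351. 286.] 0.71; dryer [407. 235.] 0.59; 
platform [351. 282.] 0.62; platform [437. 252.] 0.51; 
lift_knob [384. 239.] 0.96; lift_knob [396. 220.] 0.52; lift_knob [406. 215.] 0.42; 
pawl_pad [406. 235.] 0.47; 
dry1 [334. 304.] 0.8; dry1 [371. 264.] 0.74; dry1 [239. 305.] 0.69; dry1 [178. 323.] 0.56; 
damp1 [407. 215.] 0.8; damp1 [346. 289.] 0.74; damp1 [379. 236.] 0.74; damp1 [353. 278.] 0.69; 

mat [39
[... 358 characters left out ...]
    0.026 -0.013  0.02 ]
 [ 0.009 -0.142 -0.99   1.4  ]
 [ 0.     0.     0.     1.   ]]
dryer [326. 225.] 0.6; 
platform [326. 230.] 0.58; platform [226. 243.] 0.26; 
lift_knob [327. 182.] 0.92; 
pawl_pad [293. 185.] 0.53; 
dry1 [452. 332.] 0.98; dry1 [297. 225.] 0.85; dry1 [404. 302.] 0.74; dry1 [406. 191.] 0.64; dry1 [359. 229.] 0.6; dry1 [201. 245.] 0.17; 
damp1 [337. 231.] 0.88; damp1 [254. 246.] 0.88; damp1 [200. 246.] 0.78; 
out_tray [431. 243.] 0.6; 
mat [223. 242.] 0.74; mat [256. 244.] 0.23; 
jar [244. 189.] 0.81; jar [298. 226.] 0.53; 
oil [292. 187.] 0.65; oil [408. 188.] 0.57; 
carton [296. 290.] 0.89; 
ocarton [351. 295.] 0.78; 
mailer [444. 182.] 0.56; 
beaker [204. 190.] 0.66;
```

Run:
```python
import cv2
a=cv2.imread("pics/top0.png")[140:360,170:490]; cv2.imwrite("pics/top0c.png",cv2.resize(a,(800,550),interpolation=cv2.INTER_CUBIC))
```

```text
(no output)
```

View pics/top0c.png

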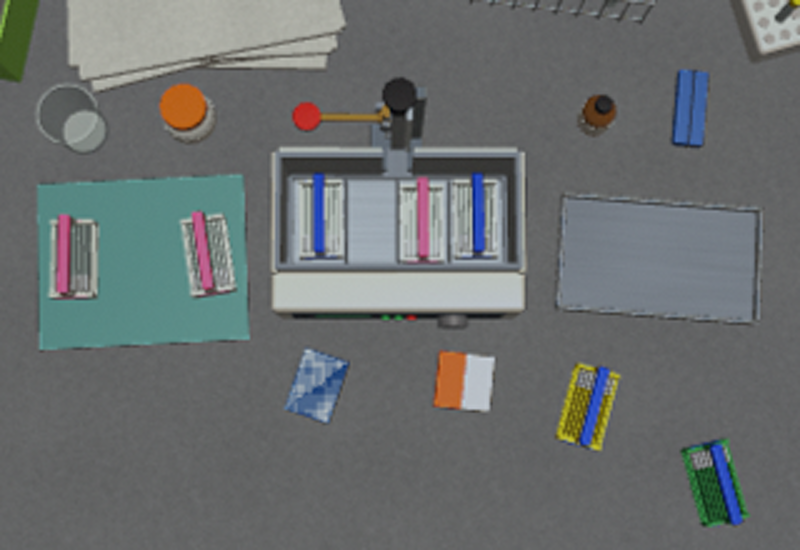

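View pics/scene0.png

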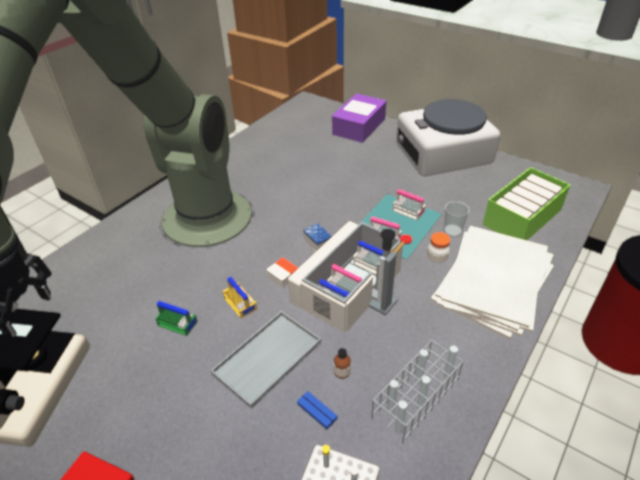

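The top view shows dry racks in the dryer at crop (320,213) and (478,213), the damp rack left in at (422,220), an empty place at (371,220), and two damp racks on the mat at (65,255) and (205,253). The yellow rack at (588,405) and the green one at (715,482) stand outside the dryer and are look-alikes. The steel tray is at (660,258), the knob at (400,95) and the pad at (306,117).

Run:
```python
from h import *
np.set_printoptions(precision=4,suppress=True)
im=cv2.imread("pics/top0.png"); hsv=cv2.cvtColor(im,cv2.COLOR_BGR2HSV)
u=lambda x,y:(170+x/2.5,140+y/2.5)
print("knob cap", at("top",u(399,93),0.240),"pad",at("top",u(306,117),0.155))
print("rim corners",[at("top",u(*p),0.110)[:2] for p in [(273,152),(524,152),(273,272),(524,272)]])
print("tray",[at("top",u(*p),0.018)[:2] for p in [(564,194),(762,208),(558,312),(758,323)]])
print("mat",[at("top",u(*p),0.003)[:2] for p in [(38,186),(243,175),(248,339),(40,349)]])
for nm,lo,hi in [("blue",(110,150,90),(128,255,255)),("pink",(155,90,120),(178,255,255))]:
    m=cv2.inRange(hsv,lo,hi); n,l,s,c=cv2.connectedComponentsWithStats(m)
    for i in range(1,n):
        if s[i][4]>60:
            uv=c[i]; r=cv2.minAreaRect(np.argwhere(l==i)[:,::-1].astype(np.float32))
            z=0.084 if 275<uv[0]<385 else 0.067
            b=cv2.boxPoints(r); e=sorted([(np.linalg.norm(b[k]-b[(k+1)%4]),k) for k in range(4)])[-1][1]
            d=at("top",b[(e+1)%4],z)-at("top",b[e],z)
            print(nm,uv,s[i][4],at("top",uv,z),"yaw",np.degrees(np.arctan2(d[1],d[0])),np.linalg.norm(d))
```

```text
knob cap [ 0.6217 -0.0049  0.24  ] pad [0.6221 0.0898 0.155 ]
rim corners [array([0.5964, 0.1281]), array([ 0.5894, -0.1389]), array([0.4678, 0.1299]), array([ 0.4608, -0.1334])]
tray [array([ 0.5601, -0.1936]), array([ 0.538 , -0.4178]), array([ 0.4259, -0.1805]), array([ 0.4075, -0.4041])]
mat [array([0.588 , 0.4064]), array([0.5947, 0.1719]), array([0.4063, 0.1683]), array([0.4014, 0.4017])]
blue [297.   224.22] 100 [0.5366 0.0833 0.084 ] yaw -1.0693383824098288 0.0847442707311
blue [360.7353 224.7721] 136 [ 0.5306 -0.0884  0.084 ] yaw -2.122146173160002 0.08484301669908695
blue [407.0775 301.9612] 129 [ 0.321  -0.2058  0.067 ] yaw 161.95292895721857 0.08430665735261085
blue [460.0333 333.3933] 150 [ 0.2344 -0.3422  0.067 ] yaw 12.628203439888262 0.08421138380055657
pink [338.5935 225.813 ] 123 [ 0.5293 -0.0286  0.084 ] yaw 178.1741871323838 0.0847135308571473
pink [250.6029 239.7794] 136 [0.5001 0.2108 0.067 ] yaw 8.099721985326468 0.08402953813164982
pink [194.8451 240.3028] 142 [0.5027 0.3617 0.067 ] yaw 0.6027355085059056 0.08218323124732105
```

```bash
M="python3 -m inch"; $M '[[0,0,-0.04,0,0,0.1405,0],[0,0,-0.04,0,0,0.1405,0],[0.028,-0.037,0,0,0,0,0],[0.028,-0.037,0,0,0,0,0],[0.028,-0.037,0,0,0,0,0]]' >/dev/null
$M '[[0.028,-0.037,0,0,0,0,0],[0.028,-0.037,0,0,0,0,0],[0.028,-0.037,0,0,0,0,0],[0.028,-0.037,0,0,0,0,0],[0.028,-0.037,0,0,0,0,0]]' >/dev/null
$M '[[0.028,-0.037,0,0,0,0,0],[0.028,-0.037,0,0,0,0,0],[0.028,-0.037,0,0,0,0,0],[0.028,-0.037,0,0,0,0,0],[0.028,-0.037,0,0,0,0,0]]' >/dev/null
$M '[[0.028,-0.037,0,0,0,0,0],[0.0,-0.0,0,0,0,0,0],[0,0,0,0,0,0,0]]'
python3 - <<'E'
from h import *
np.set_printoptions(precision=4,suppress=True)
c=calibration("wrist"); save("wrist","w1.png"); print(np.array(c["pose"]),c["fovy"])
for l,z in [("lift_knob",0.214),("pawl_pad",0.155),("dry1",0.02),("damp1",0.02)]:
    for r in landmark_of(l,"wrist"): print(l,r["xy"],r["score"],at("wrist",r["xy"],z,c))
E
```

```text
clock: 3.3
position: [0.5656, -0.0817, 0.311]
tool_rot: [-3.141, 0.001, 0.002]
force: [0.2, -0.5, -0.0]
grip_width: 0.0852
finger_force: 0.0
[[ 0.0017 -0.9469 -0.3215  0.6483]
 [-1.     -0.0015 -0.0007 -0.0828]
 [ 0.0002  0.3215 -0.9469  0.4538]
 [ 0.      0.      0.      1.    ]] 60.577793232958314
lift_knob [184.3, 155.7] 0.76 [ 0.6213 -0.004   0.214 ]
pawl_pad [77.4, 138.8] 0.96 [0.6263 0.0895 0.155 ]
dry1 [171.8, 212.9] 0.97 [0.5384 0.0798 0.02  ]
dry1 [327.6, 216.1] 0.67 [ 0.5351 -0.0894  0.02  ]
dry1 [414.3, 371.9] 0.65 [ 0.3354 -0.1985  0.02  ]
dry1 [273.4, 221.7] 0.4 [ 0.5287 -0.0301  0.02  ]
damp1 [64.9, 239.1] 0.73 [0.5084 0.2017 0.02  ]
damp1 [273.7, 220.6] 0.68 [ 0.53   -0.0305  0.02  ]
```

View pics/w1.png

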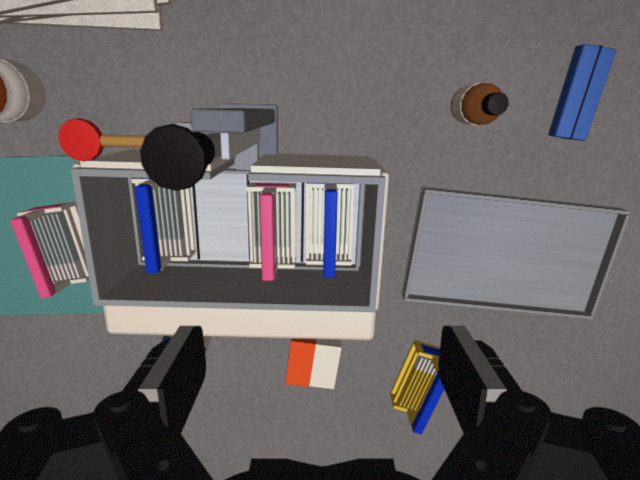

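The wrist view shows the knob cap at (175,157), the pad at (80,139), the dryer racks at x≈150–330, and the empty tray at right. The positions agree with the top view, so I go to the knob.

```bash
M="python3 -m inch"; $M '[[0.028,-0.038,0,0,0,0,0],[0.028,-0.039,0,0,0,0,0],[0,0,0,0,0,0,0],[0,0,0.03,0,0,0,0],[0,0,0.03,0,0,0,0]]'
$M '[[0,0,0.03,0,0,0,0],[0,0,0.02,0,0,0,0],[0,0,0,0,0,0,0],[0,0,0,0,0,0,0.5],[0,0,0,0,0,0,1]]' 60
$M '[[0,0,0,0,0,0,1],[0,0,0,0,0,0,1],[0,0,0,0,0,0,1],[0,0,0,0,0,0,1],[0,0,0,0,0,0,1]]'
```

```text
clock: 4.05
position: [0.6216, -0.0061, 0.2511]
tool_rot: [3.142, -0.002, -0.001]
force: [1.8, -0.6, -1.2]
grip_width: 0.0852
finger_force: 0.0
clock: 4.55
position: [0.622, -0.0059, 0.2028]
tool_rot: [-3.142, -0.002, -0.001]
force: [-0.0, -0.1, 0.4]
grip_width: 0.0589
finger_force: 0.0
clock: 5.05
position: [0.6218, -0.0044, 0.2027]
tool_rot: [-3.14, -0.002, 0.001]
force: [-2.3, 4.7, 9.3]
grip_width: 0.0324
finger_force: 58.4
```

It stopped at 32 mm, so the pads are on the cap edge rather than the neck. I'll reopen, go 10 mm lower and grip again.

```bash
M="python3 -m inch"; $M '[[0,0,0,0,0,0,0.3],[0,0,0,0,0,0,0.3],[0,0,0.006,0,0,0,0.3],[0,0,0.006,0,0,0,0.3],[0,0,0,0,0,0,0.3]]'
$M '[[0,0,0,0,0,0,1],[0,0,0,0,0,0,1],[0,0,0,0,0,0,1],[0,0,0,0,0,0,1],[0,0,0,0,0,0,1]]'
```

```text
clock: 5.55
position: [0.6208, -0.0057, 0.1881]
tool_rot: [3.142, 0.002, -0.0]
force: [-0.5, -0.2, -0.2]
grip_width: 0.0596
finger_force: 0.0
clock: 6.05
position: [0.6215, -0.0045, 0.1897]
tool_rot: [-3.14, -0.001, 0.001]
force: [-0.1, 6.4, 1.9]
grip_width: 0.0283
finger_force: 55.2
```

```bash
M="python3 -m inch"; $M '[[0,0,0,0,0,0,1],[0,0,-0.005,0,0,0,1],[0,0,-0.005,0,0,0,1],[0,0,-0.005,0,0,0,1],[0,0,-0.005,0,0,0,1]]' 80
$M '[[0,0,-0.006,0,0,0,1],[0,0,-0.006,0,0,0,1],[0,0,-0.006,0,0,0,1],[0,0,-0.006,0,0,0,1],[0,0,-0.006,0,0,0,1]]'
```

```text
clock: 6.55
position: [0.6212, -0.0045, 0.2085]
tool_rot: [-3.14, 0.001, 0.001]
force: [5.0, 5.2, -13.6]
grip_width: 0.0276
finger_force: 74.4
clock: 7.05
position: [0.6212, -0.0045, 0.2384]
tool_rot: [-3.14, 0.001, 0.001]
force: [8.3, 7.5, -18.6]
grip_width: 0.0277
finger_force: 74.6
```

```bash
M="python3 -m inch"; $M '[[0,0,-0.006,0,0,0,1],[0,0,-0.006,0,0,0,1],[0,0,-0.006,0,0,0,1],[0,0,-0.006,0,0,0,1],[0,0,-0.006,0,0,0,1]]'
$M '[[0,0,-0.006,0,0,0,1],[0,0,-0.006,0,0,0,1],[0,0,-0.006,0,0,0,1],[0,0,-0.005,0,0,0,1],[0,0,-0.003,0,0,0,1]]' 
$M '[[0,0,-0.001,0,0,0,1],[0,0,0,0,0,0,1],[0,0,0,0,0,0,1]]'
python3 - <<'E'
from h import *
c=calibration("scene"); save("scene","s1.png")
a=cv2.imread("pics/s1.png")[150:350,250:490]; cv2.imwrite("pics/s1c.png",cv2.resize(a,(720,600)))
E
```

```text
clock: 7.55
position: [0.6211, -0.0045, 0.2683]
tool_rot: [-3.14, 0.001, 0.001]
force: [5.2, 5.3, -13.7]
grip_width: 0.0279
finger_force: 74.5
clock: 8.05
position: [0.6212, -0.0045, 0.2947]
tool_rot: [-3.14, 0.001, 0.001]
force: [4.2, 7.5, -12.4]
grip_width: 0.0277
finger_force: 72.6
clock: 8.35
position: [0.6213, -0.0045, 0.2959]
tool_rot: [-3.14, 0.0, 0.001]
force: [2.3, 5.9, -7.2]
grip_width: 0.028
finger_force: 72.3
```

View pics/s1c.png

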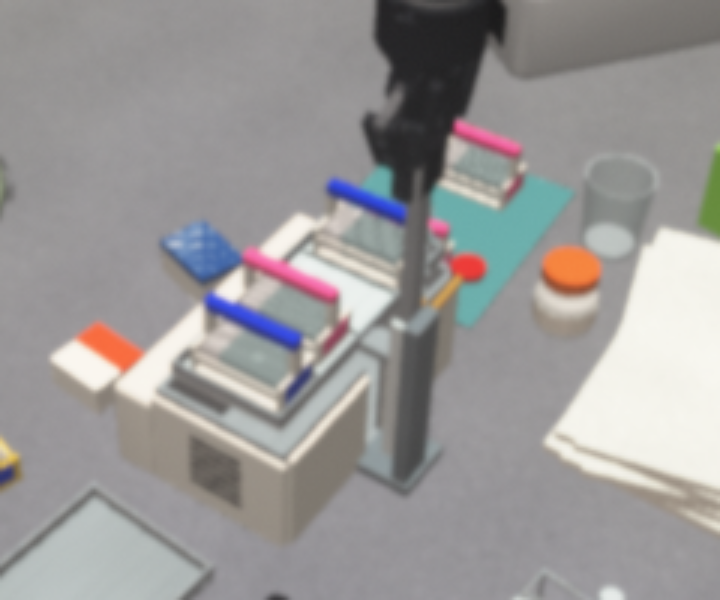

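The platform with its three racks (blue, pink, gap, blue) stands above the rim. I'll lower it gently to see whether the pawl takes the weight.

```bash
M="python3 -m inch"; $M '[[0,0,-0.001,0,0,0,1],[0,0,0,0,0,0,1],[0,0,0.003,0,0,0,1],[0,0,0.003,0,0,0,1],[0,0,0.002,0,0,0,1]]'
$M '[[0,0,0.001,0,0,0,1],[0,0,0,0,0,0,1],[0,0,0,0,0,0,1]]'
```

```text
clock: 8.9
position: [0.6214, -0.0045, 0.2892]
tool_rot: [-3.14, -0.0, 0.001]
force: [-2.3, 4.9, 13.0]
grip_width: 0.0278
finger_force: 71.6
clock: 9.2
position: [0.6215, -0.0045, 0.2891]
tool_rot: [-3.14, -0.001, 0.001]
force: [-2.1, 4.9, 6.8]
grip_width: 0.0278
finger_force: 71.2
```

```bash
M="python3 -m inch"; $M '[[0,0,0,0,0,0,0],[0,0,0,0,0,0,0],[0,0,0,0,0,0,0],[0,0,0,0,0,0,0],[0,0,0,0,0,0,0]]'
$M '[[0,0,-0.02,0,0,0,0],[0,0,-0.04,0,0,0,0],[0,0,-0.03,0,0,0,0],[-0.05,0,0,0,0,0,0],[-0.05,0,0,0,0,0,0]]'
$M '[[-0.04,0,0,0,0,0,0],[-0.04,0,0,0,0,0,0.7],[0,0,0,0,0,0,0.7],[0,0,0,0,0,0,0.7],[0,0,0,0,0,0,0.7]]'
cat >> h.py <<'E'
def bars(cam="wrist",zr=0.12,name=None):
    """centres of coloured bars, at heights zr+0.058 (bars drawn at all heights given)"""
    c=calibration(cam); im=save(cam,name or "b.png"); hsv=cv2.cvtColor(im,cv2.COLOR_RGB2HSV)
    for nm,lo,hi in [("blue",(110,150,60),(128,255,255)),("pink",(155,90,100),(178,255,255))]:
        m=cv2.morphologyEx(cv2.inRange(hsv,lo,hi),cv2.MORPH_OPEN,np.ones((3,3)) if cam=="wrist" else np.ones((1,1))); n,l,s,_=cv2.connectedComponentsWithStats(m)
        for i in range(1,n):
            if s[i][4]<(250 if cam=="wrist" else 60): continue
            b=cv2.boxPoints(cv2.minAreaRect(np.argwhere(l==i)[:,::-1].astype(np.float32)))
            k=sorted([(np.linalg.norm(b[k]-b[(k+1)%4]),k) for k in range(4)])[-1][1]
            z=zr+0.064
            p=at(cam,(b[k]+b[(k+3)%4])/2,z,c); q=at(cam,(b[(k+1)%4]+b[(k+2)%4])/2,z,c); d=q-p
            if d[0]<0: d=-d
            print(nm,np.round((p+q)/2,4),"px",np.round(b.mean(0)),"len %.3f yaw %.1f area %d"%(np.linalg.norm(d),np.degrees(np.arctan2(d[1],d[0])),s[i][4]))
E
python3 - <<'E'
from h import *
bars("wrist",0.12,"w2.png"); print(); bars("top",0.12,"t2.png")
a=cv2.imread("pics/t2.png")[140:360,170:490]; cv2.imwrite("pics/t2c.png",cv2.resize(a,(800,550)))
E
```

```text
clock: 9.7
position: [0.6213, -0.0058, 0.2882]
tool_rot: [3.141, 0.0, -0.0]
force: [0.5, -0.4, 0.2]
grip_width: 0.0853
finger_force: 0.0
clock: 10.2
position: [0.5207, -0.0054, 0.3783]
tool_rot: [-3.141, -0.001, -0.0]
force: [0.1, 0.1, 0.1]
grip_width: 0.0856
finger_force: 0.0
clock: 10.7
position: [0.442, -0.0056, 0.3783]
tool_rot: [-3.141, -0.0, -0.0]
force: [-0.8, 0.2, 0.5]
grip_width: 0.028
finger_force: 0.0
blue [ 0.5917 -0.2279  0.184 ] px [626.   9.] len 0.018 yaw 90.0 area 334
blue [0.5375 0.0811 0.184 ] px [207.  86.] len 0.084 yaw -1.1 area 2020
blue [ 0.533  -0.0894  0.184 ] px [429.  93.] len 0.085 yaw -0.6 area 1893
blue [ 0.3763 -0.1542  0.184 ] px [487. 281.] len 0.063 yaw -17.9 area 772
blue [ 0.3134 -0.2554  0.184 ] px [586. 342.] len 0.066 yaw 14.5 area 599
pink [ 0.5291 -0.0306  0.184 ] px [353.  98.] len 0.085 yaw -0.6 area 1762
pink [0.5079 0.1533 0.184 ] px [119. 128.] len 0.064 yaw 8.8 area 1025

blue [ 0.3196 -0.1861  0.184 ] px [407. 302.] len 0.076 yaw -18.0 area 126
blue [ 0.2406 -0.3101  0.184 ] px [460. 333.] len 0.077 yaw 12.3 area 157
pink [0.4824 0.1939 0.184 ] px [251. 240.] len 0.077 yaw 7.7 area 146
pink [0.4835 0.3313 0.184 ] px [195. 241.] len 0.075 yaw 0.6 area 151
```

View pics/w2.png

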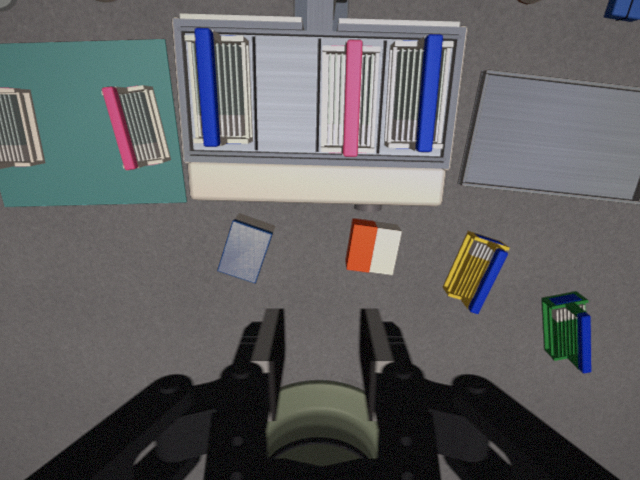

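The wrist view shows the raised platform filling (177–465, 20–163), with blue bars at (207,86) and (429,93), pink at (353,98), and the tray empty at right. I'll take the right-hand dry rack first.

```bash
M="python3 -m inch"; $M '[[0.03,0.028,0.02,0,0,0,0.55],[0.03,0.028,0.02,0,0,0,0.55],[0.031,0.028,0.02,0,0,0,0.55],[0,0,0.04,0,0,0,0.55],[0,0,0,0,0,0,0.55]]'
python3 - <<'E'
from h import *
bars("wrist",0.12,"w3.png")
print("gallery",[at("wrist",p,0.132,dict(calibration("wrist")))[:2] for p in []])
E
```

```text
clock: 11.3
position: [0.5308, -0.0899, 0.2735]
tool_rot: [-3.14, 0.008, -0.001]
force: [-0.8, 0.8, 0.9]
grip_width: 0.0383
finger_force: 0.0
blue [ 0.6483 -0.2344  0.184 ] px [606.  31.] len 0.031 yaw -8.3 area 858
blue [ 0.6391 -0.2434  0.184 ] px [620.  50.] len 0.048 yaw -7.4 area 1393
blue [0.5382 0.079  0.184 ] px [ 35. 235.] len 0.087 yaw -1.3 area 3992
blue [ 0.5342 -0.0903  0.184 ] px [321. 242.] len 0.085 yaw -0.6 area 2461
pink [ 0.5301 -0.0309  0.184 ] px [221. 248.] len 0.086 yaw -0.9 area 2807
gallery []
```

View pics/w3.png

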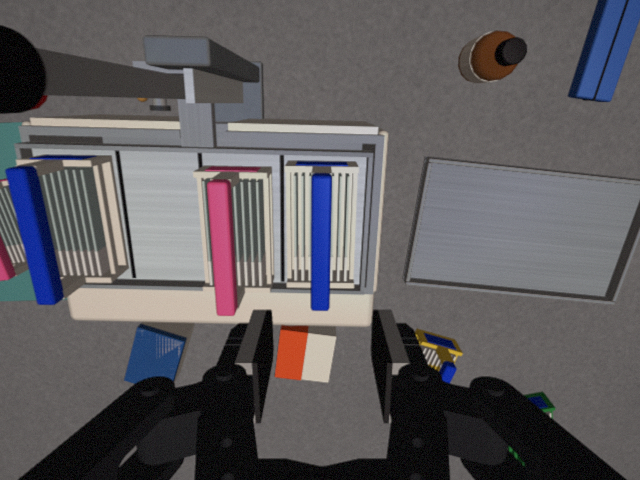

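The blue bar at (321,242) is lined up between the fingers. I'll descend and grip.

```bash
M="python3 -m inch"; $M '[[0.003,0,0.04,0,0,0,0.55],[0,0,0.04,0,0,0,0.55],[0,0,0.037,0,0,0,0.55],[0,0,0,0,0,0,0.55],[0,0,0,0,0,0,1]]' 50
$M '[[0,0,0,0,0,0,1],[0,0,0,0,0,0,1],[0,0,0,0,0,0,1],[0,0,0,0,0,0,1],[0,0,-0.02,0,0,0,1]]'
$M '[[0,0,-0.03,0,0,0,1],[0,0,-0.03,0,0,0,1],[0,0,-0.02,0,0,0,1],[0,0,0,0,0,0,1]]'
python3 - <<'E'
from h import *
c=calibration("wrist")
P=[at("wrist",p,0.018,c)[:2] for p in []]
from math import *
for r in landmark_of("out_tray","wrist"): print(r)
r=outline_of("out_tray","top")
save("top","t3.png")
r=outline_of("out_tray","top")[0]["region"].astype(np.uint8)
b=cv2.boxPoints(cv2.minAreaRect(np.argwhere(r>0)[:,::-1].astype(np.float32)))
print([at("top",p,0.016)[:2] for p in b], np.mean([at("top",p,0.016)[:2] for p in b],0))
E
```

```text
clock: 11.85
position: [0.5362, -0.0892, 0.1634]
tool_rot: [3.142, -0.001, 0.0]
force: [-0.0, 0.3, 0.8]
grip_width: 0.025
finger_force: 0.0
clock: 12.35
position: [0.535, -0.0895, 0.1817]
tool_rot: [-3.141, 0.001, -0.0]
force: [-0.2, 1.0, -1.2]
grip_width: 0.0109
finger_force: 50.3
clock: 12.75
position: [0.5367, -0.0897, 0.2655]
tool_rot: [3.141, -0.006, -0.0]
force: [0.2, 1.3, -1.8]
grip_width: 0.011
finger_force: 50.4
{'xy': [516.2, 233.3], 'score': 0.97}
[array([ 0.41482075, -0.2789176 ]), array([ 0.55164497, -0.29162312]), array([ 0.543695  , -0.41856672]), array([ 0.40693684, -0.40409187])] [ 0.47927439 -0.34829983]
```

```bash
M="python3 -m inch"; $M '[[-0.01,0.045,0,0,0,0,1],[-0.01,0.045,0,0,0,0,1],[-0.01,0.045,0,0,0,0,1],[-0.01,0.045,0,0,0,0,1],[-0.01,0.045,0,0,0,0,1]]'
$M '[[-0.008,0.044,0,0,0,0,1],[0,0,0.05,0,0,0.09,1],[0,0,0.05,0,0,0,1],[0,0,0.05,0,0,0,1],[0,0,0,0,0,0,1]]'
```

```text
clock: 13.45
position: [0.4843, -0.3162, 0.2606]
tool_rot: [-3.141, 0.001, -0.0]
force: [0.6, 0.2, -1.2]
grip_width: 0.0107
finger_force: 50.3
clock: 13.95
position: [0.4739, -0.3563, 0.1051]
tool_rot: [-3.136, 0.01, -0.09]
force: [-1.0, 0.9, -1.4]
grip_width: 0.0105
finger_force: 50.3
```

Run:
```python
from h import *
c=calibration("wrist"); save("wrist","w4.png"); o=telemetry.observe(); print(o["position"],o["tool_rot"],o["force"],o["grip_width"])
for r in landmark_of("out_tray","wrist"): print(r["xy"],r["score"],at("wrist",r["xy"],0,c))
```

```text
[ 0.47573441 -0.35747899  0.10905845] [-3.13867229  0.005298   -0.08998205] [ 0.91875115 -0.59962092 -0.23028653] 0.010682099937961436
[227.3, 233.0] 0.84 [ 0.48534799 -0.29811613  0.        ]
```

View pics/w4.png

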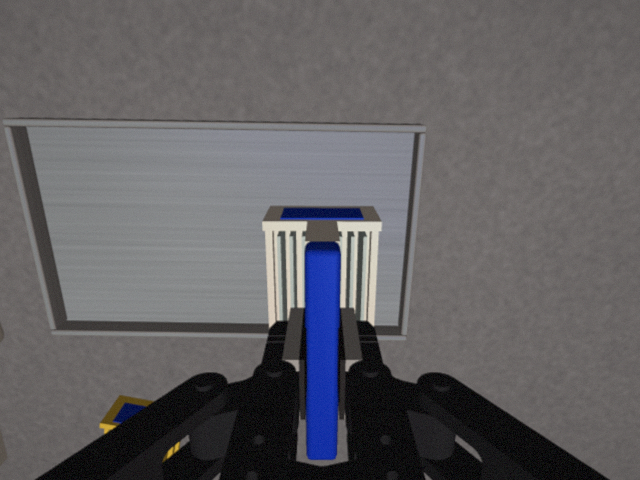

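The rack hangs upright and square to the tray, whose walls run (5,122)–(425,128)–(408,338)–(52,330). I'll lower it.

```bash
M="python3 -m inch"; $M '[[0,0,0.03,0,0,0,1],[0,0,0.025,0,0,0,1],[0,0,0.005,0,0,0,1],[0,0,0.003,0,0,0,1],[0,0,0,0,0,0,1]]'
$M '[[0,0,0.002,0,0,0,1],[0,0,0,0,0,0,1]]'
```

```text
clock: 14.55
position: [0.4781, -0.3592, 0.0502]
tool_rot: [3.14, -0.002, -0.09]
force: [0.5, -0.4, -0.9]
grip_width: 0.0107
finger_force: 50.3
clock: 14.75
position: [0.4782, -0.3591, 0.0484]
tool_rot: [3.14, -0.002, -0.09]
force: [-4.8, 3.0, 17.8]
grip_width: 0.0104
finger_force: 52.9
```

```bash
M="python3 -m inch"; $M '[[0,0,-0.001,0,0,0,0.5],[0,0,0,0,0,0,0.5],[0,0,0,0,0,0,0.5],[0,0,-0.05,0,0,0,0.5],[0,0,-0.05,0,0,0,0.5]]'
$M '[[0,0,-0.05,0,0,-0.09,0.5],[0,0,-0.05,0,0,0,0.55],[0,0,-0.03,0,0,0,0.55],[0.006,-0.044,0,0,0,0,0.55],[0.006,-0.044,0,0,0,0,0.55]]'
$M '[[0.006,-0.044,0,0,0,0,0.55],[0.006,-0.044,0,0,0,0,0.55],[0.006,-0.044,0,0,0,0,0.55],[0.006,-0.044,0,0,0,0,0.55],[0.006,-0.044,0,0,0,0,0.55]]'
$M '[[0.006,-0.044,0,0,0,0,0.55],[0.006,-0.044,0,0,0,0,0.55],[0.006,-0.044,0,0,0,0,0.55],[0,0,0,0,0,0,0.55]]'
python3 - <<'E'
from h import *
o=telemetry.observe(); print(o["position"],o["tool_rot"]); bars("wrist",0.12,"w5.png")
E
```

```text
clock: 15.25
position: [0.4765, -0.3581, 0.1476]
tool_rot: [-3.14, 0.003, -0.09]
force: [1.0, -0.7, 1.5]
grip_width: 0.0425
finger_force: 0.0
clock: 15.75
position: [0.4892, -0.2703, 0.2782]
tool_rot: [3.141, -0.002, -0.003]
force: [0.9, 0.4, 0.0]
grip_width: 0.0381
finger_force: 0.0
clock: 16.25
position: [0.5192, -0.0489, 0.2776]
tool_rot: [3.141, -0.0, -0.0]
force: [1.1, 0.3, -0.5]
grip_width: 0.0384
finger_force: 0.0
clock: 16.65
position: [0.5372, 0.0877, 0.2774]
tool_rot: [-3.139, -0.0, 0.007]
force: [0.1, -0.4, 0.7]
grip_width: 0.0383
finger_force: 0.0
[0.53721038 0.0877298  0.27742447] [-3.13898442e+00 -2.07940279e-04  6.95797398e-03]
blue [0.5383 0.082  0.184 ] px [330. 244.] len 0.086 yaw -1.0 area 2307
blue [ 0.4235 -0.1082  0.184 ] px [600. 405.] len 0.057 yaw -18.1 area 860
pink [0.5414 0.2691 0.184 ] px [ 20. 239.] len 0.058 yaw -0.3 area 1327
pink [ 0.5301 -0.0298  0.184 ] px [512. 259.] len 0.086 yaw -1.1 area 2493
pink [0.5416 0.1683 0.184 ] px [187. 240.] len 0.057 yaw 7.9 area 1243
```

```bash
M="python3 -m inch"; $M '[[0.001,0.006,0.04,0,0,0,0.55],[0,0,0.04,0,0,0,0.55],[0,0,0.036,0,0,0,0.55],[0,0,0,0,0,0,0.55],[0,0,0,0,0,0,1]]' 50
$M '[[0,0,0,0,0,0,1],[0,0,0,0,0,0,1],[0,0,0,0,0,0,1],[0,0,0,0,0,0,1],[0,0,-0.02,0,0,0,1]]'
$M '[[0,0,-0.03,0,0,0,1],[0,0,-0.03,0,0,0,1],[0,0,-0.02,0,0,0,1],[-0.006,0.04,0,0,0,0,1],[-0.006,0.04,0,0,0,0,1]]'
$M '[[-0.006,0.04,0,0,0,0,1],[-0.006,0.04,0,0,0,0,1],[-0.006,0.04,0,0,0,0,1],[-0.006,0.04,0,0,0,0,1],[-0.006,0.04,0,0,0,0,1]]'
$M '[[-0.006,0.04,0,0,0,0,1],[0,0,0.04,0,0,0.09,1],[0,0,0.05,0,0,0,1],[0,0,0.04,0,0,0,1],[0,0,0,0,0,0,1]]'
python3 - <<'E'
from h import *
c=calibration("wrist"); save("wrist","w6.png"); o=telemetry.observe(); print(o["position"],o["tool_rot"],o["force"],o["grip_width"])
for r in landmark_of("out_tray","wrist"): print(r["xy"],r["score"],at("wrist",r["xy"],0,c))
E
```

```text
clock: 17.2
position: [0.5385, 0.0748, 0.1621]
tool_rot: [3.141, 0.0, -0.001]
force: [0.2, 0.6, 1.3]
grip_width: 0.0253
finger_force: 0.4
clock: 17.7
position: [0.5373, 0.0752, 0.1802]
tool_rot: [3.141, 0.003, -0.0]
force: [-0.6, -1.0, -0.8]
grip_width: 0.0111
finger_force: 49.9
clock: 18.2
position: [0.5263, -0.0049, 0.2621]
tool_rot: [-3.141, -0.001, 0.002]
force: [1.2, -1.5, -0.6]
grip_width: 0.0108
finger_force: 50.1
clock: 18.7
position: [0.4957, -0.2062, 0.2616]
tool_rot: [3.141, -0.0, -0.0]
force: [1.5, 0.2, -1.1]
grip_width: 0.0109
finger_force: 50.1
clock: 19.2
position: [0.4878, -0.2435, 0.1274]
tool_rot: [-3.139, 0.007, -0.09]
force: [-0.1, 0.2, -0.2]
grip_width: 0.0109
finger_force: 50.2
[ 0.48933994 -0.24407361  0.13032626] [-3.14031482  0.00361481 -0.0899317 ] [ 0.24380986 -0.12700684 -0.60467163] 0.01111268551678981
[399.4, 227.0] 0.6 [ 0.48679437 -0.29766636  0.        ]
```

```bash
M="python3 -m inch"; $M '[[0,0,0.04,0,0,0,1],[0,0,0.03,0,0,0,1],[0,0,0.007,0,0,0,1],[0,0,0.002,0,0,0,1],[0,0,0,0,0,0,1]]'
$M '[[0,0,0.002,0,0,0,1],[0,0,0,0,0,0,1]]'
```

```text
clock: 19.8
position: [0.4914, -0.2451, 0.0542]
tool_rot: [3.141, -0.002, -0.09]
force: [0.7, 0.1, -0.5]
grip_width: 0.0112
finger_force: 50.2
clock: 20.0
position: [0.4908, -0.2449, 0.0513]
tool_rot: [3.141, -0.001, -0.09]
force: [0.3, 0.3, -2.2]
grip_width: 0.0111
finger_force: 50.2
```

```bash
M="python3 -m inch"; $M '[[0,0,0.003,0,0,0,1],[0,0,0,0,0,0,1],[0,0,0,0,0,0,1]]'
$M '[[0,0,0.001,0,0,0,1],[0,0,0,0,0,0,1],[0,0,0,0,0,0,1]]'
```

```text
clock: 20.3
position: [0.4902, -0.2446, 0.0473]
tool_rot: [-3.142, 0.0, -0.09]
force: [0.7, -0.3, -1.1]
grip_width: 0.0112
finger_force: 50.2
clock: 20.6
position: [0.4903, -0.2445, 0.0464]
tool_rot: [-3.142, -0.0, -0.09]
force: [-1.8, 1.7, 4.7]
grip_width: 0.011
finger_force: 50.7
```

```bash
M="python3 -m inch"; $M '[[0,0,-0.001,0,0,0,0.5],[0,0,0,0,0,0,0.5],[0,0,0,0,0,0,0.5],[0,0,-0.05,0,0,0,0.5],[0,0,-0.05,0,0,0,0.5]]'
$M '[[0,0,-0.05,0,0,-0.09,0.5],[0,0,-0.05,0,0,0,0.5],[0,0,-0.03,0,0,0,0.5],[0.001,-0.045,0,0,0,0,0.5],[0.001,-0.045,0,0,0,0,0.5]]'
$M '[[0.001,-0.045,0,0,0,0,0.5],[0.001,-0.045,0,0,0,0,0.5],[0.001,-0.045,0,0,0,0,0.5],[0.001,-0.045,0,0,0,0,0.5],[0.001,-0.045,0,0,0,0,0.5]]'
$M '[[0.001,-0.045,0,0,0,0,0.5],[0.001,-0.045,0,0,0,0,0.5],[0.001,-0.045,0,0,0,0,0.5],[0,0,0,0,0,0,0.5]]'
python3 - <<'E'
from h import *
o=telemetry.observe(); print(o["position"],o["tool_rot"]); bars("wrist",0.003,"w7.png")
E
```

```text
clock: 21.1
position: [0.4894, -0.2441, 0.1475]
tool_rot: [-3.14, 0.003, -0.09]
force: [0.9, -0.7, 0.1]
grip_width: 0.0428
finger_force: 0.0
clock: 21.6
position: [0.4923, -0.1543, 0.2782]
tool_rot: [3.141, -0.002, -0.003]
force: [1.7, 0.9, -0.9]
grip_width: 0.043
finger_force: 0.0
clock: 22.1
position: [0.4971, 0.0721, 0.2775]
tool_rot: [3.141, -0.0, -0.0]
force: [0.7, -0.2, 0.6]
grip_width: 0.0428
finger_force: 0.0
clock: 22.5
position: [0.4992, 0.2115, 0.2772]
tool_rot: [-3.139, 0.0, 0.007]
force: [-0.5, -1.0, -1.1]
grip_width: 0.043
finger_force: 0.0
[0.49920797 0.2115325  0.27720388] [-3.13889245e+00  4.39600221e-04  6.67093234e-03]
pink [0.548  0.3889 0.067 ] px [110. 145.] len 0.086 yaw -0.9 area 1632
pink [0.5025 0.2098 0.067 ] px [323. 200.] len 0.086 yaw 7.9 area 1235
```

View pics/w7.png

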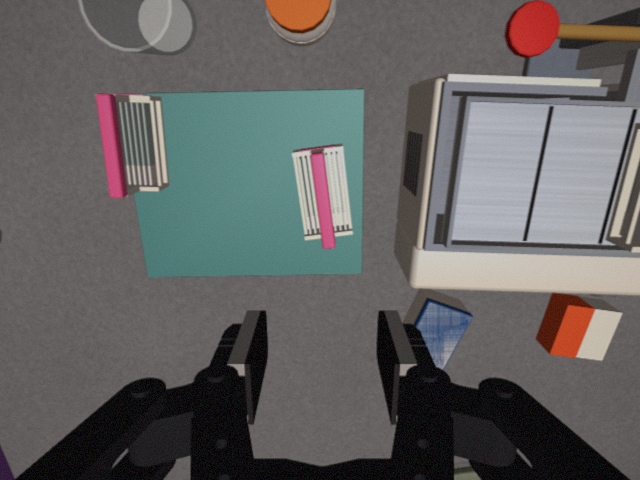

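The near damp rack's bar is at (323,200). The far one was knocked aside to (110,145), about 45 mm from where it stood, still upright by the left mat edge near the beaker. I'll take the near one first.

```bash
M="python3 -m inch"; $M '[[0.003,0.002,0.03,0,0,0,0.5],[0,0,0.05,0,0,-0.131,0.5],[0,0,0.05,0,0,0,0.5],[0,0,0.05,0,0,0,0.5],[0,0,0,0,0,0,0.5]]' 50
$M '[[0,0,0.03,0,0,0,0.5],[0,0,0.012,0,0,0,0.5],[0,0,0,0,0,0,0.5]]'
```

```text
clock: 23.05
position: [0.5005, 0.2009, 0.0924]
tool_rot: [3.139, 0.009, 0.13]
force: [-0.3, -0.5, 0.6]
grip_width: 0.0424
finger_force: 0.0
clock: 23.35
position: [0.5035, 0.2029, 0.0558]
tool_rot: [3.141, 0.0, 0.13]
force: [-0.5, -0.0, 0.1]
grip_width: 0.0425
finger_force: 0.0
```

```bash
M="python3 -m inch"; $M '[[0,-0.006,0.010,0,0,0,0.5],[0,0,0,0,0,0,0.5],[0,0,0,0,0,0,1],[0,0,0,0,0,0,1],[0,0,0,0,0,0,1]]'
$M '[[0,0,0,0,0,0,1],[0,0,0,0,0,0,1],[0,0,-0.03,0,0,0,1],[0,0,-0.05,0,0,0,1],[0,0,-0.05,0,0,0,1]]'
$M '[[0,0,-0.05,0,0,0.13,1],[0,0,-0.04,0,0,0.026,1],[0,0,0,0,0,0,1],[0,0,0,0,0,0,1]]'
```

```text
clock: 23.85
position: [0.5028, 0.2093, 0.0457]
tool_rot: [-3.142, -0.0, 0.131]
force: [0.1, 0.8, 3.0]
grip_width: 0.0109
finger_force: 50.8
clock: 24.35
position: [0.5018, 0.209, 0.1764]
tool_rot: [3.141, 0.002, 0.131]
force: [1.2, -1.0, -1.4]
grip_width: 0.0107
finger_force: 50.3
clock: 24.75
position: [0.5027, 0.2091, 0.2657]
tool_rot: [-3.141, -0.001, -0.025]
force: [-0.7, -0.3, -1.6]
grip_width: 0.0112
finger_force: 50.4
```

```bash
M="python3 -m inch"; $M '[[0.0076,0.0366,0,0,0,0,1],[0.0076,0.0366,0,0,0,0,1],[0.0076,0.0366,0,0,0,0,1],[0.0076,0.0366,0,0,0,0,1],[0.0076,0.0366,0,0,0,0,1]]'
$M '[[0,0,0,0,0,0,1],[0,0,0.02,0,0,0,1],[0,0,0.02,0,0,0,1],[0,0,0,0,0,0,1],[0,0,0,0,0,0,1]]'
python3 - <<'E'
from h import *
o=telemetry.observe(); print(o["position"],o["tool_rot"],o["force"],o["grip_width"]); c=calibration("wrist"); bars("wrist",0.12,"w8.png")
for r in landmark_of("platform","wrist"): print(r["xy"],r["score"],at("wrist",r["xy"],0.12,c))
import pickle; pickle.dump(c,open("c8.pkl","wb"))
E
```

```text
clock: 25.25
position: [0.5353, 0.0237, 0.2637]
tool_rot: [3.141, 0.003, -0.025]
force: [0.9, 0.3, -0.4]
grip_width: 0.0111
finger_force: 50.4
clock: 25.75
position: [0.5355, 0.0257, 0.2248]
tool_rot: [-3.142, 0.002, -0.025]
force: [0.3, 0.2, -1.0]
grip_width: 0.0109
finger_force: 50.3
[0.53553026 0.02570252 0.22477827] [-3.14156126e+00  1.91847116e-03 -2.47397555e-02] [ 0.29719875  0.20530358 -1.02813338] 0.010936741156114628
blue [ 0.4476 -0.1179  0.184 ] px [583. 424.] len 0.039 yaw -18.2 area 887
pink [ 0.5303 -0.03    0.184 ] px [433. 287.] len 0.086 yaw -0.8 area 3798
pink [0.4933 0.0254 0.184 ] px [322. 349.] len 0.130 yaw -1.4 area 7260
[62.8, 57.6] 0.48 [0.64699267 0.16424065 0.12      ]
[315.8, 291.3] 0.28 [0.50236623 0.02920459 0.12      ]
```

View pics/w8.png

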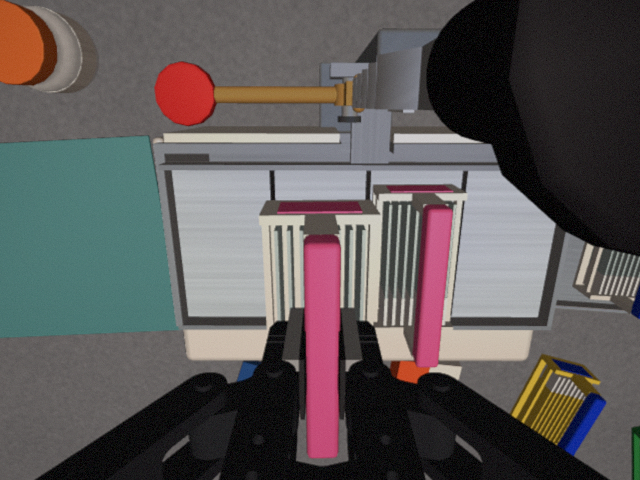

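The hanging pink rack sits over the second place, between the black lines at columns 271 and 367. damp0 is at (433,287), and the pawl sits in the teeth at (345,95).

Run:
```python
from h import *; import pickle
c=pickle.load(open("c8.pkl","rb"))
for n,p,z in [("l+58",(271,185),.12),("l0",(367,177),.12),("l-58",(467,240),.12),("back in",(515,167),.132),("front in",(515,320),.132),("back out",(220,160),.132),("front out",(220,328),.132),("left",(176,245),.132),("right",(557,245),.132)]: print(n,at("wrist",p,z,c))
```

```text
l+58 [0.57372685 0.05425841 0.12      ]
l0 [ 0.57713434 -0.00383396  0.12      ]
l-58 [ 0.5356531  -0.06759722  0.12      ]
back in [ 0.58274146 -0.08661522  0.132     ]
front in [ 0.48446414 -0.09905992  0.132     ]
back out [0.59080566 0.08061732 0.132     ]
front out [0.48336702 0.09188365 0.132     ]
left [0.54084959 0.1125379  0.132     ]
right [ 0.53512555 -0.11798596  0.132     ]
```

```bash
M="python3 -m inch"; $M '[[0,-0.002,0.03,0,0,0,1],[0,0,0.024,0,0,0,1],[0,0,0.004,0,0,0,1],[0,0,0,0,0,0,1],[0,0,0,0,0,0,1]]'
$M '[[0,0,0.003,0,0,0,1],[0,0,0,0,0,0,1]]'
$M '[[0,0,0.001,0,0,0,1],[0,0,0,0,0,0,1]]'
```

```text
clock: 26.35
position: [0.5367, 0.0276, 0.1686]
tool_rot: [-3.141, -0.002, -0.025]
force: [0.3, -0.5, -1.8]
grip_width: 0.0108
finger_force: 50.3
clock: 26.55
position: [0.5362, 0.0274, 0.1648]
tool_rot: [-3.142, -0.001, -0.025]
force: [0.7, -0.0, -0.3]
grip_width: 0.0108
finger_force: 50.3
clock: 26.75
position: [0.536, 0.0274, 0.1634]
tool_rot: [3.142, -0.0, -0.025]
force: [-0.0, -0.1, -0.1]
grip_width: 0.0108
finger_force: 50.3
```

```bash
M="python3 -m inch"; $M '[[0,0,0.001,0,0,0,1],[0,0,0,0,0,0,1],[0,0,0,0,0,0,0.5],[0,0,0,0,0,0,0.5],[0,0,0,0,0,0,0.5]]'
$M '[[0,0,-0.03,0,0,0,0.5],[0,0,-0.04,0,0,0.0,0.5],[0,0,-0.04,0,0,-0.025,0.5],[0.001,-0.045,0,0,0,0,0.5],[0.001,-0.045,0,0,0,0,0.5]]'
$M '[[0.001,-0.045,0,0,0,0,0.5],[0.001,-0.045,0,0,0,0,0.5],[0.001,-0.045,0,0,0,0,0.5],[0.001,-0.045,0,0,0,0,0.5],[0.001,-0.045,0,0,0,0,0.5]]'
$M '[[0.001,-0.045,0,0,0,0,0.5],[0,0,0,0,0,0,0.5],[0,0,0,0,0,0,0.5]]'
python3 - <<'E'
from h import *
o=telemetry.observe(); print(o["position"],o["tool_rot"]); c=calibration("wrist"); bars("wrist",0.003,"w9.png")
for l,z in [("beaker",0.085),("jar",0.068)]:
    for r in outline_of(l,"wrist")[:1]: print(l,r["rect"],r["score"],at("wrist",r["rect"][:2],z,c),at("wrist",r["rect"][2:],z,c))
E
```

```text
clock: 27.25
position: [0.536, 0.0274, 0.1623]
tool_rot: [3.142, -0.0, -0.025]
force: [0.3, -0.0, -0.6]
grip_width: 0.0427
finger_force: 0.0
clock: 27.75
position: [0.5386, 0.1176, 0.2737]
tool_rot: [-3.141, -0.003, -0.003]
force: [0.7, 1.3, -0.1]
grip_width: 0.0428
finger_force: 0.0
clock: 28.25
position: [0.5429, 0.3442, 0.2723]
tool_rot: [3.141, -0.0, -0.0]
force: [0.7, -0.4, 0.7]
grip_width: 0.0426
finger_force: 0.0
clock: 28.55
position: [0.5435, 0.3883, 0.2717]
tool_rot: [3.141, 0.001, 0.002]
force: [0.7, -0.7, 0.3]
grip_width: 0.043
finger_force: 0.0
[0.54353909 0.38827804 0.27167527] [3.14118107e+00 7.86754037e-04 1.52020061e-03]
pink [0.5486 0.3904 0.067 ] px [318. 200.] len 0.085 yaw -1.2 area 1303
beaker [317.0, 19.7, 413.4, 116.4] 0.62 [0.68471546 0.39053485 0.085     ] [0.61899689 0.31691976 0.085     ]
jar [460.6, 24.9, 556.8, 99.2] 0.61 [0.68442154 0.28254715 0.068     ] [0.6318282  0.20027058 0.068     ]
```

View pics/w9.png

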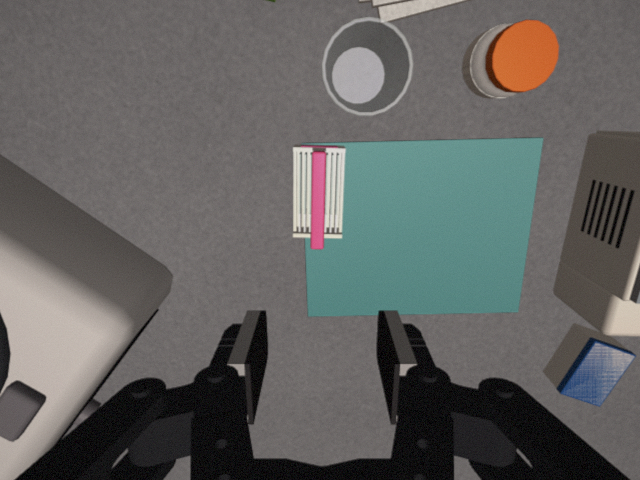

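The last damp rack's bar is at (318,200). It stands upright on the mat edge, clear of the beaker at (368,66).

```bash
M="python3 -m inch"; $M '[[0.004,0.0,0.03,0,0,0,0.5],[0,0,0.05,0,0,0.02,0.5],[0,0,0.05,0,0,0,0.5],[0,0,0.05,0,0,0,0.5],[0,0,0,0,0,0,0.5]]' 50
$M '[[0,0,0.03,0,0,0,0.5],[0,0,0.01,0,0,0,0.5],[0,0,0,0,0,0,0.5]]'
```

```text
clock: 29.2
position: [0.5458, 0.3841, 0.0867]
tool_rot: [3.135, 0.007, -0.021]
force: [-0.8, 0.1, -0.1]
grip_width: 0.0426
finger_force: 0.0
clock: 29.5
position: [0.5484, 0.3871, 0.0532]
tool_rot: [3.141, 0.0, -0.021]
force: [-0.8, -0.0, 0.3]
grip_width: 0.0424
finger_force: 0.0
```

```bash
M="python3 -m inch"; $M '[[0,-0.003,0.008,0,0,0,0.5],[0,0,0,0,0,0,0.5],[0,0,0,0,0,0,1],[0,0,0,0,0,0,1],[0,0,0,0,0,0,1]]'
$M '[[0,0,0,0,0,0,1],[0,0,0,0,0,0,1],[0,0,-0.03,0,0,0,1],[0,0,-0.05,0,0,0,1],[0,0,-0.05,0,0,0,1]]'
$M '[[0,0,-0.05,0,0,0,1],[0,0,-0.04,0,0,0,1],[0,0,0,0,0,0,1],[0,0.043,0,0,0,0,1],[0,0.043,0,0,0,0,1]]'
$M '[[-0.001,0.043,0,0,0,0,1],[-0.001,0.043,0,0,0,0,1],[-0.001,0.043,0,0,0,0,1],[-0.001,0.043,0,0,0,0,1],[-0.001,0.043,0,0,0,0,1]]'
$M '[[0,0,0.0,0,0,0,1],[0,0,0.02,0,0,0,1],[0,0,0.02,0,0,0,1],[0,0,0,0,0,0,1],[0,0,0,0,0,0,1]]'
python3 - <<'E'
from h import *
bars("wrist",0.12,"w10.png")
E
```

```text
clock: 30.0
position: [0.5484, 0.3907, 0.0449]
tool_rot: [-3.141, -0.001, -0.02]
force: [-0.4, 1.3, 2.0]
grip_width: 0.011
finger_force: 51.0
clock: 30.5
position: [0.5475, 0.3899, 0.1751]
tool_rot: [3.14, 0.002, -0.02]
force: [0.2, -0.4, -1.4]
grip_width: 0.0106
finger_force: 50.5
clock: 31.0
position: [0.5455, 0.3038, 0.2632]
tool_rot: [3.141, 0.001, -0.018]
force: [1.8, -1.4, -2.2]
grip_width: 0.0111
finger_force: 50.4
clock: 31.5
position: [0.5363, 0.0876, 0.2636]
tool_rot: [3.141, 0.001, -0.02]
force: [0.7, -0.2, -1.4]
grip_width: 0.011
finger_force: 50.4
clock: 32.0
position: [0.5369, 0.0896, 0.2242]
tool_rot: [3.141, 0.001, -0.02]
force: [-0.3, 0.2, -1.0]
grip_width: 0.0113
finger_force: 50.4
blue [ 0.4271 -0.0864  0.184 ] px [632. 456.] len 0.024 yaw -14.4 area 373
pink [0.5363 0.0284 0.184 ] px [446. 279.] len 0.086 yaw -1.5 area 3878
pink [ 0.5301 -0.0292  0.184 ] px [563. 288.] len 0.087 yaw -1.2 area 3879
pink [0.4941 0.0891 0.184 ] px [322. 350.] len 0.131 yaw -1.1 area 7332
```

View pics/w10.png

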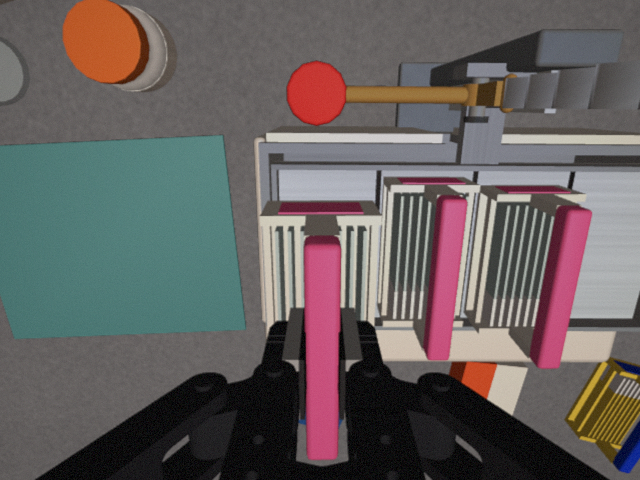

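The rack hangs over the end place (263–380) but a bit too far left. I'll shift it 6 mm and lower it.

```bash
M="python3 -m inch"; $M '[[0,0.006,0.03,0,0,0,1],[0,0,0.024,0,0,0,1],[0,0,0.004,0,0,0,1],[0,0,0,0,0,0,1],[0,0,0,0,0,0,1]]'
$M '[[0,0,0.002,0,0,0,1],[0,0,0,0,0,0,1]]'
$M '[[0,0,0.002,0,0,0,1],[0,0,0,0,0,0,1]]'
```

```text
clock: 32.55
position: [0.5377, 0.0839, 0.1677]
tool_rot: [-3.141, -0.002, -0.02]
force: [0.1, -0.2, -2.3]
grip_width: 0.0107
finger_force: 50.4
clock: 32.75
position: [0.5372, 0.0837, 0.1649]
tool_rot: [-3.141, -0.001, -0.02]
force: [0.8, -0.1, -1.4]
grip_width: 0.0109
finger_force: 50.4
clock: 32.95
position: [0.5369, 0.0836, 0.1623]
tool_rot: [3.142, 0.0, -0.02]
force: [-0.3, -0.2, -1.4]
grip_width: 0.0106
finger_force: 50.4
```

```bash
M="python3 -m inch"; $M '[[0,0,0.002,0,0,0,1],[0,0,0,0,0,0,1]]'
$M '[[0,0,0,0,0,0,0.5],[0,0,0,0,0,0,0.5],[0,0,0,0,0,0,0.5],[0,0,-0.03,0,0,0,0.5],[0,0,-0.05,0,0,0,0.5]]'
$M '[[-0.04,0.02,-0.04,0,0,0,1],[-0.04,0.03,-0.02,0,0,0,1],[-0.02,0.03,0,0,0,0,1],[0,0,0,0,0,0,1],[0,0,0,0,0,0,1]]'
python3 - <<'E'
from h import *
c=calibration("wrist"); bars("wrist",0.12,"w11.png")
for r in landmark_of("pawl_pad","wrist"): print(r["xy"],r["score"],at("wrist",r["xy"],0.155,c))
E
```

```text
clock: 33.15
position: [0.5371, 0.0842, 0.1609]
tool_rot: [-3.141, -0.001, -0.02]
force: [-4.5, 2.2, 12.2]
grip_width: 0.0111
finger_force: 52.3
clock: 33.65
position: [0.5355, 0.0833, 0.2389]
tool_rot: [3.141, 0.005, -0.02]
force: [1.2, 0.1, 1.1]
grip_width: 0.0426
finger_force: 0.0
clock: 34.15
position: [0.445, 0.0105, 0.2926]
tool_rot: [3.142, -0.001, -0.022]
force: [-0.1, 0.2, -0.4]
grip_width: 0.0002
finger_force: 0.0
blue [ 0.5009 -0.1626  0.184 ] px [608. 146.] len 0.059 yaw -5.4 area 1394
blue [ 0.3897 -0.1371  0.184 ] px [538. 313.] len 0.058 yaw -18.1 area 996
pink [0.5364 0.0828 0.184 ] px [190.  89.] len 0.086 yaw -1.4 area 3327
pink [0.5353 0.0275 0.184 ] px [287.  89.] len 0.085 yaw -1.3 area 3321
pink [ 0.5294 -0.0303  0.184 ] px [387.  98.] len 0.085 yaw -0.6 area 3163
```

View pics/w11.png

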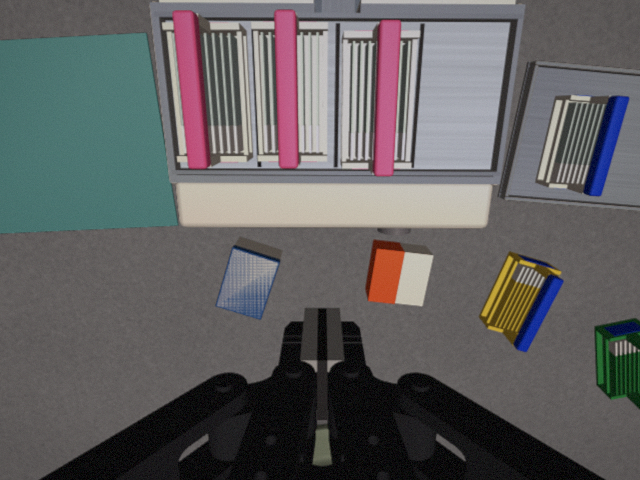

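All three pink racks stand flat on the platform, at (190,89), (287,89) and (387,98), and the fourth place is empty. I'll check the tray in the top view and go above the pad.

```bash
M="python3 -m inch"; python3 -c "
from h import *
bars('top',0.004,'t4.png')"
$M '[[0,-0.042,0,0,0,0,1],[0,-0.042,0,0,0,0,1],[0.045,0,0,0,0,0,1],[0.045,0,0,0,0,0,1],[0.045,0,0,0,0,0,1]]'
$M '[[0.042,0,0,0,0,0,1],[0,0,0.03,0,0,0,1],[0,0,0,0,0,0,1],[0,0,0,0,0,0,1]]'
python3 - <<'E'
from h import *
c=calibration("wrist"); print(telemetry.observe()["position"]);im=save("wrist","w12.png"); hsv=cv2.cvtColor(im,cv2.COLOR_RGB2HSV)
m=cv2.inRange(hsv,(0,180,100),(5,255,255))|cv2.inRange(hsv,(177,180,100),(180,255,255)); n,l,s,ce=cv2.connectedComponentsWithStats(m)
for i in range(1,n):
    if s[i][4]>200: print(s[i],ce[i],at("wrist",ce[i],0.155,c))
for r in landmark_of("pawl_pad","wrist"): print(r["xy"],r["score"],at("wrist",r["xy"],0.155,c))
E
```

```text
blue [ 0.4874 -0.2408  0.068 ] px [417. 240.] len 0.083 yaw -5.0 area 135
blue [ 0.4734 -0.3576  0.068 ] px [460. 244.] len 0.082 yaw -3.8 area 141
blue [ 0.321  -0.2057  0.068 ] px [407. 302.] len 0.084 yaw -18.0 area 128
blue [ 0.2347 -0.3415  0.068 ] px [460. 333.] len 0.085 yaw 12.6 area 158
clock: 34.8
position: [0.5835, 0.0933, 0.2916]
tool_rot: [-3.142, 0.001, -0.018]
force: [-0.6, 0.2, -0.5]
grip_width: 0.0
finger_force: 0.0
clock: 35.2
position: [0.623, 0.092, 0.2619]
tool_rot: [3.142, 0.002, -0.019]
force: [0.6, 0.5, 0.3]
grip_width: -0.0002
finger_force: 0.0
[0.62302556 0.09197759 0.26185146]
[ 302  216   45   44 1526] [323.97116645 237.29619921] [0.62649013 0.08925933 0.155     ]
[326.4, 236.9] 0.86 [0.62672493 0.08770787 0.155     ]
```

View pics/w12.png

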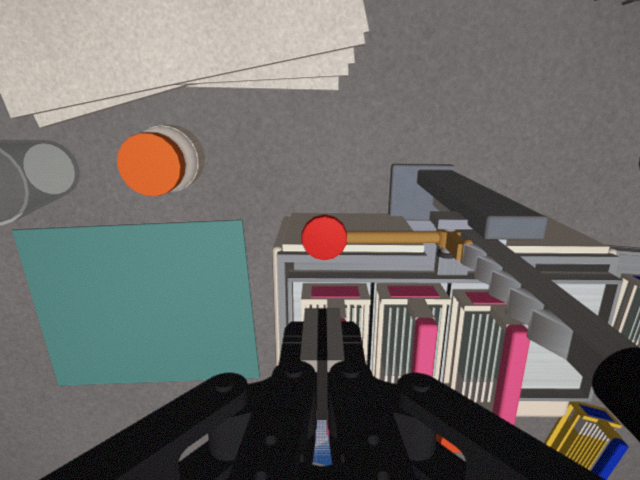

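Both dry racks stand in the tray, and the red pad is at (324,237), i.e. (0.626, 0.089). I'll press it down and hold.

```bash
M="python3 -m inch"; $M '[[0.003,0.003,0.04,0,0,0,1],[0,0,0.04,0,0,0,1],[0,0,0.015,0,0,0,1],[0,0,0,0,0,0,1],[0,0,0,0,0,0,1]]'
$M '[[0,0,0.01,0,0,0,1],[0,0,0.01,0,0,0,1],[0,0,0.01,0,0,0,1],[0,0,0.007,0,0,0,1],[0,0,0,0,0,0,1]]'
$M '[[0,0,0,0,0,0,1],[0,0,0,0,0,0,1],[0,0,0,0,0,0,1],[0,0,0,0,0,0,1],[0,0,0,0,0,0,1]]'
```

```text
clock: 35.8
position: [0.6274, 0.0887, 0.1692]
tool_rot: [-3.141, -0.002, -0.02]
force: [-0.4, -0.1, -0.4]
grip_width: 0.0001
finger_force: 0.0
clock: 36.3
position: [0.6261, 0.0882, 0.129]
tool_rot: [3.141, 0.001, -0.02]
force: [-0.2, 0.5, 2.0]
grip_width: -0.0001
finger_force: 0.9
clock: 36.8
position: [0.6266, 0.0884, 0.1304]
tool_rot: [-3.141, -0.0, -0.02]
force: [-1.0, 1.4, 1.3]
grip_width: 0.0002
finger_force: 0.9
```

```bash
M="python3 -m inch"; for i in 1; do $M '[[0,0,0.001,0,0,0,1],[0,0,0,0,0,0,1],[0,0,0,0,0,0,1],[0,0,0,0,0,0,1],[0,0,0,0,0,0,1]]';  $M '[[0,0,0,0,0,0,1],[0,0,0,0,0,0,1],[0,0,0,0,0,0,1],[0,0,0,0,0,0,1],[0,0,0,0,0,0,1]]';  $M '[[0,0,0,0,0,0,1],[0,0,0,0,0,0,1],[0,0,0,0,0,0,1],[0,0,0,0,0,0,1],[0,0,0,0,0,0,1]]'; done
python3 - <<'E'
from h import *
save("scene","s2.png")
a=cv2.imread("pics/s2.png")[150:350,250:490]; cv2.imwrite("pics/s2c.png",cv2.resize(a,(720,600)))
E
```

```text
clock: 37.3
position: [0.6266, 0.0882, 0.1292]
tool_rot: [3.142, 0.0, -0.02]
force: [-0.8, 0.6, 1.0]
grip_width: -0.0
finger_force: 0.8
clock: 37.8
position: [0.6266, 0.0882, 0.1292]
tool_rot: [3.142, 0.0, -0.02]
force: [-1.0, 0.8, 1.1]
grip_width: 0.0004
finger_force: 0.8
clock: 38.3
position: [0.6266, 0.0883, 0.1292]
tool_rot: [-3.142, -0.0, -0.02]
force: [-1.1, -1.5, 1.3]
grip_width: 0.0003
finger_force: 0.8
```

View pics/s2c.png

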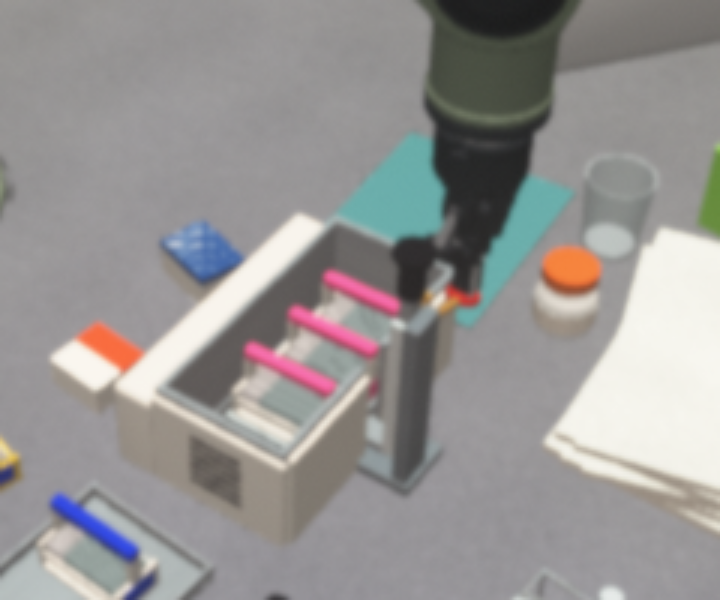

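The lift has sunk, with the three pink racks level in the well and the knob down at (412,250). I'll let the pad up, back off and check the positions.

```bash
M="python3 -m inch"; $M '[[0,0,-0.01,0,0,0,1],[0,0,-0.03,0,0,0,1],[0,0,-0.05,0,0,0,1],[0,0,-0.05,0,0,0,1],[0,0,-0.02,0,0,0,1]]'
$M '[[-0.04,0,-0.01,0,0,0,1],[-0.05,0,0,0,0,0,1],[-0.05,0,0,0,0,0,1],[-0.03,0,0,0,0,0,1],[0,0,0,0,0,0,1]]'
python3 - <<'E'
from h import *
c=calibration("wrist"); bars("wrist",0.02,"w13.png")
for l,z in [("lift_knob",.214),("pawl_pad",.155)]:
  for r in landmark_of(l,"wrist")[:2]: print(l,r["xy"],r["score"],at("wrist",r["xy"],z,c))
bars("top",0.004,"t5.png")
E
```

```text
clock: 38.85
position: [0.6277, 0.0886, 0.2949]
tool_rot: [-3.14, -0.006, -0.02]
force: [-0.3, 0.3, -0.4]
grip_width: -0.0001
finger_force: 0.0
clock: 39.35
position: [0.4537, 0.0917, 0.3005]
tool_rot: [3.141, -0.001, -0.019]
force: [1.3, 0.4, 0.3]
grip_width: 0.0002
finger_force: 0.0
blue [ 0.3345 -0.1916  0.084 ] px [612. 317.] len 0.082 yaw -14.3 area 991
pink [0.5368 0.0827 0.084 ] px [329. 104.] len 0.085 yaw -0.8 area 1492
pink [0.5358 0.028  0.084 ] px [395. 104.] len 0.085 yaw -1.4 area 1538
pink [ 0.5295 -0.0297  0.084 ] px [464. 110.] len 0.085 yaw -1.2 area 1516
blue [ 0.4874 -0.2408  0.068 ] px [417. 240.] len 0.083 yaw -5.0 area 135
blue [ 0.4734 -0.3576  0.068 ] px [460. 244.] len 0.082 yaw -3.8 area 142
blue [ 0.321  -0.2057  0.068 ] px [407. 302.] len 0.084 yaw -18.0 area 129
blue [ 0.2347 -0.3416  0.068 ] px [460. 333.] len 0.085 yaw 11.9 area 157
pink [ 0.5303 -0.0302  0.068 ] px [339. 226.] len 0.086 yaw -1.8 area 124
```

View pics/w13.png

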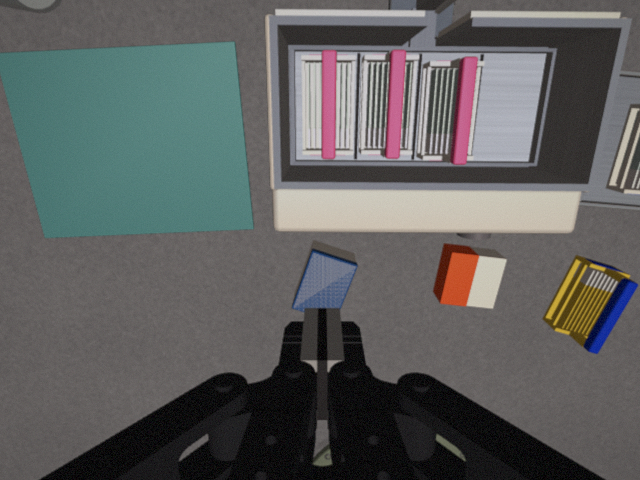

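The bars measure 85 mm long at the lowered height, so the lift is home with its racks flat at (329,104), (395,104) and (464,110). The tray racks haven't moved, and the arm is clear. I'm handing in.

```bash
python3 -c "
from workcell import bot; print(bot.job_done())"
```

```text
the job is handed in; nothing more can be done
None
```

I handed the job in at about 39 s: both dry racks present are upright in the steel tray, all three damp racks are flat on the platform, the lift is fully down in the well, and I touched no bystander; the hand-in returned no verdict.

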